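# Put two glued notebooks to press

## Task

Put the two freshly glued notebooks to press in one pile on the brass-edged press base: from the bottom up the large notebook, the large pressing board, the small notebook, the small pressing board and last the steel weight, knob up. Take each thing from where it lies and set it down flat without dropping it, centred on what is beneath it and square with the base, long sides along the base's long sides. Leave the tape, the log candle and the glue bottle where they are.

Things in the scene. Friction and masses are not known exactly. Their poses are not given: they have to be found in the camera images.
- base_top (a point): The press base: a fixed beech board with a thin brass edging, on rubber feet, 130 x 90 mm and 20 mm high; the largest of the wooden boards. It does not move. This point is the centre of its top face, 20 mm above the table; x along its length (130 mm), y across, z up.
- large_book_c (a point): The larger of the two freshly glued notebooks: 86 mm long, 54 mm wide, 20 mm thick, brown board covers, dark linen spine along one long side, cream pages; it lies flat, loose, about 75 g. Rigid. Origin at its centre, half-way up; x along its length, y across its width, z up.
- large_board_c (a point): The larger loose pressing board, bare birch plywood: 104 mm long, 66 mm wide, 15 mm thick, lying flat, about 70 g. Origin at its centre, half-way up; x along its length, y across its width, z up.
- small_book_c (a point): The smaller of the two freshly glued notebooks: 60 mm long, 40 mm wide, 16 mm thick, made like the larger one; it lies flat, loose, about 35 g. Rigid. Origin at its centre, half-way up; x along its length, y across its width, z up.
- small_board_c (a point): The smaller loose pressing board, bare birch plywood: 72 mm long, 50 mm wide, 15 mm thick, lying flat, about 35 g. Origin at its centre, half-way up; x along its length, y across its width, z up.
- weight_c (a point): The bookbinder's weight: a dark steel block 56 mm long, 40 mm wide, 36 mm high, with a round steel knob on the middle of its top; about 650 g (up to 0.82 kg). The knob is 26 mm in diameter, from 46 to 64 mm above the underside, on a neck of 14 mm diameter; the block's sides or the knob can be gripped. It stands upright on the table. This point is the centre of the block, 18 mm above its underside; x along its length, y across its width, z up.
- tape: A bystander: a roll of masking tape lying flat, 90 mm in diameter, 24 mm high, with a 52 mm hole. Origin at the centre of its underside.
- log_candle: A bystander: a small log with bark and a wooden flame on top, 42 mm in diameter, 84 mm high in all, standing. Origin at the centre of its underside.
- glue_bottle: A bystander: a small white glue bottle with an orange cap, 38 mm in diameter, 85 mm high, standing. Origin at the centre of its underside.

How it is judged:
By the outcome, as a careful person would: the job done as asked, in the order asked, and still so for the second after the job is handed in, with the robot touching nothing.
It also fails if it takes over 136 s, if anything falls off the work surface, if the arm or the gripper's body presses on something with over 40 N, if the wrist force passes 120 N, or if a joint passes its speed limit or range.

## Robot

A 7-joint arm with a two-finger parallel gripper is mounted at the origin on the work surface. World frame = base frame: x ahead of the robot, y to its left, z up, the work surface at z = 0. Lengths are in m, angles in rad, forces in N, time in s.
With the tool pointing down it reaches from about 0.425 to 0.925 m from the base axis. Payload 6.8 kg.
Tool frame: the origin (TCP) lies on the front face of the gripper's body, between the roots of the fingers; the fingertips stand 73 mm ahead of it and the grasp point (between the pads) lies 54 mm ahead of it (env.nose_length is the distance from the TCP to the fingertips, in m); z points along the fingers, y is the line along which they close (so a half turn about z gives the same grasp; the last joint's range is limited). The gripper opens to 85 mm and grips with 20 to 120 N. Pads are 22 mm wide; open, the fingers measure 114 mm over their backs; the gripper's body (76 mm by 85 mm) begins 54 mm behind the grasp point. The pads swing forward as they close: fully open they stand 13 mm farther back than shut.
Start: joints at [1.233, 0.477, 0.022, 1.555, -0.011, 1.109, -0.083], TCP at [0.154, -0.657, 0.304] pointing down, gripper open.
Joint ranges: [-2.96, 2.96], [-0.34, 2.1], [-1.41, 1.46], [0.24, 2.44], [-1.37, 4.51], [0.17, 1.92], [-2.96, 2.96]. Speed limits (rad/s): [2.39, 2.39, 3.14, 3.14, 3.14, 3.14, 3.14].

## Interface

Orientations are given as a unit quaternion [w, x, y, z].
In Python, from cell import env, kin, camera, calibration, job gives the robot as it stands. The module is installed in compiled form; this text tells all that it offers. Calls block until the motion is done:
- env.reach(position, orientation): joint-space move of the TCP to a pose.
- env.movel(position, velocity=0.15, rot=None, stop_force=None): straight line of the TCP; rot=None keeps the orientation; velocity is the mean speed in m/s. With stop_force (N) it stops when the force on the tool has changed by that much, and returns True; else False.
- env.goto_joints(angles): joint-space move.
- env.grip(opening, f_grip=None): finger opening in m; f_grip is the grip in N (None keeps the last); returns when the fingers have stopped.
- env.dwell(seconds).
- kin.inverse_kinematics(position, orientation): joint angles nearest the present ones, or None.
- env.get_state(): the state.
- camera(name): name is "scene" or "top"; returns (picture, depth): 480x640x3 uint8, blue, green, red; 480x640 float32, m along the optical axis (not along the pixel's ray), 0 where there is no reading.
- calibration(name): a dict with "fx", "fy", "cx", "cy" (pixels), "k1" (the pictures are not rectified: a ray, as slopes to the right and down, at radius r is drawn at 1 + k1 r^2 times it, then the intrinsics apply), "rvec" (rotation vector, rad) and "tvec" (3), from world to camera coordinates, as OpenCV has them. Camera axes: x right, y down, z forward; pixel columns grow to the right and rows downward; lengths in m; the calibration is good to about 2 mm. A picture is of the moment at which its call begins. calibration takes no time and is no camera call.
A pose or a line that the arm cannot do raises env.PlanningError and nothing moves.
- job.job_done(): hands the job in; it is judged then, once.
The state is a dict: "time": time; "qpos": joint angles; "joint_velocities": joint speeds; "joint_torque": joint torques, N m; "tcp_pos": TCP position; "orientation": TCP orientation; "force": force on the tool from outside, world axes, zero at the start; "torque": the same for the moment, N m; "opening": finger opening in m; "gripper_force": force on a finger pad.
Only numpy, scipy, OpenCV 4.12 (cv2) and the standard library are available. Lean on these libraries where they do the work, as an engineer would, in place of code of your own. Each camera call takes 0.05 s, during which the arm holds its last target. There are 200 camera calls.

## Working session

There is one attempt and no reset: what is moved stays moved. The work goes in short steps, each a Python script; the robot and the scene stay as the last script left them, time stands still between calls to the robot, and variables do not carry over. Pictures are saved under pics/ and viewed, at most 14 in all, crops included, and the job is handed in when it is done.

```bash
mkdir -p pics
python3 - <<'E'
from cell import env, kin, camera, calibration, job
import cv2,numpy as np
for n in("top","scene"):
    p,d=camera(n); cv2.imwrite(f"pics/{n}0.png",p); np.save(f"{n}0.npy",d); print(calibration(n))
s=env.get_state();print(s['time'],s['tcp_pos'],s['orientation'],s['opening'])
E
```

```text
{'fx': 522.268376111396, 'fy': 522.268376111396, 'cx': 315.3667246582585, 'cy': 241.8182191904079, 'k1': 0.015135096669753597, 'rvec': array([ 2.17681163, -2.18870822,  0.07705362]), 'tvec': array([1.14782313e-03, 5.22820424e-01, 1.19408776e+00])}
{'fx': 492.3282845406291, 'fy': 492.3282845406291, 'cx': 325.1022293608164, 'cy': 241.05018411107446, 'k1': -0.012260979900551713, 'rvec': array([ 2.26188901,  1.22005477, -0.3710359 ]), 'tvec': array([-0.30077363, -0.30178655,  1.27133414])}
0.1 [ 0.15363188 -0.65684738  0.30302025] [-8.14142541e-04  9.93406636e-01  1.14641036e-01 -1.62022860e-04] 0.08538082439256903
```

View pics/top0.png

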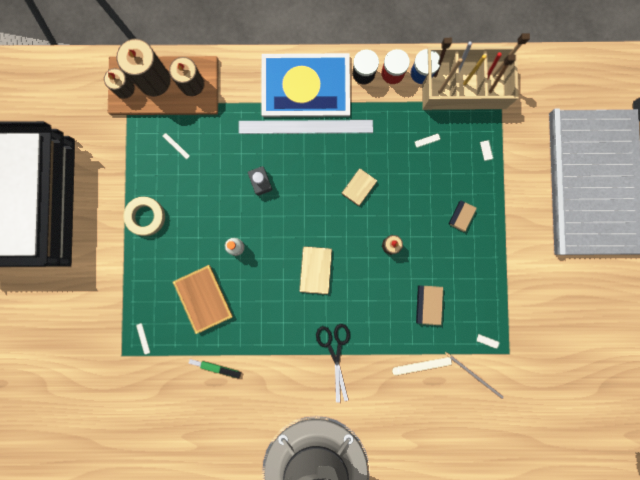

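View pics/scene0.png

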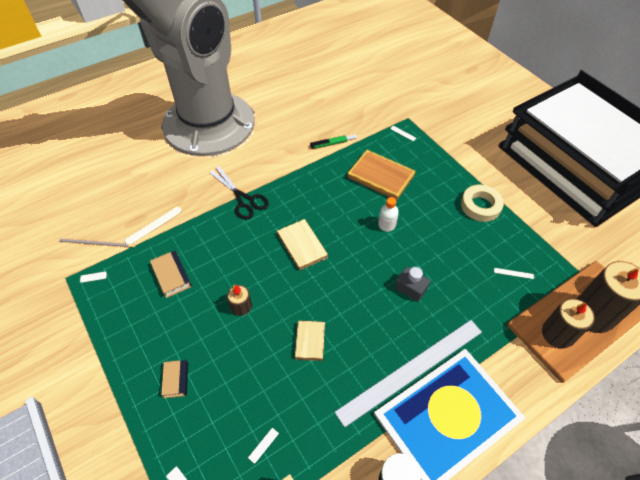

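```bash
cat > vis.py <<'E'
import cv2,numpy as np
from cell import calibration
def cloud(name,depth):
    c=calibration(name);R=cv2.Rodrigues(c['rvec'])[0]
    K=np.array([[c['fx'],0,c['cx']],[0,c['fy'],c['cy']],[0,0,1]])
    v,u=np.mgrid[:480,:640].astype(float)
    r=cv2.undistortPoints(np.stack([u.ravel(),v.ravel()],1)[:,None],K,np.array([c['k1'],0,0,0,0.]))[:,0]
    P=np.c_[r,np.ones(len(r))]*depth.reshape(-1,1)
    return ((P-c['tvec'])@R).reshape(480,640,3)
def rect(name,depth,px,top,rad,tol=.004):
    """rectangle of the face at height `top` near pixel px; returns centre xy, long-axis yaw, sizes, median z"""
    W=cloud(name,depth);u,v=px
    m=np.zeros((480,640),bool);m[v-rad:v+rad,u-rad:u+rad]=True
    m&=(abs(W[...,2]-top)<tol)&(depth>0)
    n,l,st,_=cv2.connectedComponentsWithStats(m.astype(np.uint8),connectivity=4)
    k=1+np.argmax(st[1:,4]); q=W[l==k]
    (cx,cy),(a,b),t=cv2.minAreaRect((q[:,:2]*1000).astype(np.float32))
    if a<b:a,b,t=b,a,t+90
    C=np.cov(q[:,:2].T);w,V=np.linalg.eigh(C)
    yaw=np.degrees(np.arctan2(V[1,1],V[0,1]))%180
    return dict(c=np.round([cx,cy],1),mean=np.round(q[:,:2].mean(0)*1000,1),yaw=round(t%180,1),pca=round(yaw,1),size=np.round([a,b],1),
      sz=np.round(np.sqrt(12*w[::-1])*1000,1),z=round(np.median(q[:,2])*1000,1),n=len(q))
E
python3 - <<'E'
from vis import *
from cell import env
O=dict(base=(.020,(203,299),(381,174)),lbook=(.020,(430,305),(169,273)),lboard=(.015,(316,270),(302,243)),sbook=(.016,(463,216),(175,378)),sboard=(.015,(360,187),(311,340)),weight=(.036,(260,181),(412,285)),knob=(.064,(258,177),(415,274)))
for i,n in enumerate(("top","scene")):
    d=np.load(n+"0.npy");W=cloud(n,d)
    print(n,"mat z",[np.round(W[v,u]*1000,1) for v,u in ([(300,270),(130,400)] if i==0 else [(240,150),(420,350)])])
    for k,o in O.items():
        try:print(k,*rect(n,d,o[1+i],o[0],38 if k!='knob' else 12,.006 if k!='knob' else .012).items())
        except Exception as e:print(k,e)
print(env.nose_length)
E
```

```text
top mat z [array([388.5, 104.7,   5.8]), array([ 791.8, -205.9,   -1.1])]
base ('c', array([393.5, 259.6])) ('mean', array([393.5, 259.1])) ('yaw', 25.0) ('pca', np.float64(24.8)) ('size', array([130.8,  92. ])) ('sz', array([130.7,  91.5])) ('z', np.float64(20.6)) ('n', 2234)
lbook ('c', array([ 377.4, -263.5])) ('mean', array([ 377.2, -263.3])) ('yaw', 175.6) ('pca', np.float64(175.5)) ('size', array([85.7, 55.9])) ('sz', array([85.4, 55.5])) ('z', np.float64(20.5)) ('n', 890)
lboard ('c', array([459.1,  -1.5])) ('mean', array([458.8,  -1.6])) ('yaw', 175.2) ('pca', np.float64(174.5)) ('size', array([104.1,  66.4])) ('sz', array([104.1,  66.4])) ('z', np.float64(15.4)) ('n', 1263)
sbook ('c', array([ 584.4, -344.8])) ('mean', array([ 584.2, -345.1])) ('yaw', 151.8) ('pca', np.float64(154.3)) ('size', array([60.6, 41.3])) ('sz', array([61.4, 41. ])) ('z', np.float64(16.4)) ('n', 452)
sboard ('c', array([ 653.8, -105.1])) ('mean', array([ 653.3, -104.8])) ('yaw', 143.8) ('pca', np.float64(143.6)) ('size', array([73.1, 50.4])) ('sz', array([73.1, 50.3])) ('z', np.float64(15.6)) ('n', 
[... 1221 characters left out ...]
, array([61.5, 41.1])) ('sz', array([60.9, 41.8])) ('z', np.float64(17.1)) ('n', 798)
sboard ('c', array([ 651.1, -104.5])) ('mean', array([ 652.8, -105.5])) ('yaw', 143.8) ('pca', np.float64(143.1)) ('size', array([71.8, 50.6])) ('sz', array([72.9, 50.3])) ('z', np.float64(15.8)) ('n', 984)
weight ('c', array([665.7, 127.7])) ('mean', array([669.1, 123.8])) ('yaw', 20.0) ('pca', np.float64(26.1)) ('size', array([56.3, 41.6])) ('sz', array([62. , 39.2])) ('z', np.float64(36.2)) ('n', 408)
knob ('c', array([666.3, 127.2])) ('mean', array([667.3, 125.7])) ('yaw', 67.2) ('pca', np.float64(120.8)) ('size', array([25.5, 24.7])) ('sz', array([24.4, 22.8])) ('z', np.float64(63.8)) ('n', 154)
0.0726
```

```bash
cat > arm.py <<'E'
from cell import env,kin,camera,calibration,job
import numpy as np
from vis import *
BASE=np.array([.3935,.2594]);BYAW=24.8
Z=.27
OBJ=dict(lbook=((.3773,-.2634),175.5,.054,.020),lboard=((.4590,-.0015),174.9,.066,.035+.005),
 sbook=((.5843,-.3449),153.0,.040,.055),sboard=((.6536,-.1050),143.7,.050,.071),weight=((.6667,.1272),20.2,.040,.086))
def q(a): a=np.radians(a);return [0,np.cos(a/2),np.sin(a/2),0]
def nose(w):
    s=-.10+w/2/.0571
    return .0726-.0571*(np.cos(.10)-np.sqrt(1-s*s))
def ik(xy,z,a): return kin.inverse_kinematics([xy[0],xy[1],z],q(a))
def plan(k):
    """tool yaws at pick and place, the pair with least wrist turn from the present joints"""
    xy,yaw,w,_=OBJ[k];now=np.array(env.get_state()['qpos']);best=None
    for a in (yaw-360,yaw-180,yaw):
      for b in (BYAW-360,BYAW-180,BYAW,BYAW+180):
        j=ik(xy,Z,a);p=ik(BASE,Z,b)
        if j is None or p is None or ik(xy,.08,a) is None or ik(BASE,.1,b) is None:continue
        c=max(abs(j-now).max(),abs(np.array(p)-j).max())
        if best is None or c<best[0]-1e-3:best=(c,a,b,j,p)
    return best
def st(msg):
    s=env.get_state();print(msg,'t %.1f'%s['time'],'tcp',np.round(np.array(s['tcp_pos'])*1000,1),'open %.1f'%(s['opening']*1000),'F',np.round(s['force'],1),'gf %.1f'%s['gripper_force'])
    return s
def pick(k,f=40):
    xy,yaw,w,_=OBJ[k];c,a,b,j,p=plan(k);print(k,'plan',round(c,2),round(a),round(b))
    pre=min(w+.016,.084)
    env.grip(pre);env.goto_joints(j)
    env.movel([*xy,nose(pre)+.012],.2)
    hit=env.movel([*xy,nose(pre)-.006],.02,stop_force=3)
    s=st('touch %s'%hit)
    z=s['tcp_pos'][2]+nose(w)-nose(pre)+.003
    print('nose model err mm',round((s['tcp_pos'][2]-nose(pre))*1000,1))
    env.movel([*xy,z],.05);env.grip(w-.02,f);st('gripped')
    env.movel([*xy,Z],.2);st('lifted')
    return z,b
def place(k,z,b,xy=BASE):
    _,_,w,h=OBJ[k]
    env.reach([*xy,Z],q(b))
    env.movel([*xy,z+h+.008],.15);env.dwell(.2)
    hit=env.movel([*xy,z+h-.005],.02,stop_force=3);s=st('down %s'%hit)
    print('dz mm',round((s['tcp_pos'][2]-z-h)*1000,1))
    env.grip(min(w+.014,.084));
    env.movel([*xy,Z],.2);st('free')
E
sed -i 's/.035+.005/.040/' arm.py
python3 - <<'E'
from arm import *
z,b=pick('lbook');print(z,b)
open('zb','w').write(f"{z} {b}")
E
```

```text
lbook plan 1.13 -4 -335
touch True t 3.8 tcp [ 377.3 -263.4   64.9] open 70.2 F [-1.1  0.4  7. ] gf 3.6
nose model err mm 0.1
gripped t 4.4 tcp [ 377.3 -263.2   72.1] open 53.0 F [-0.7  0.2  6.3] gf 40.9
lifted t 5.6 tcp [ 376.6 -263.1  268.9] open 52.9 F [ 0.1  0.6 -1.2] gf 42.0
0.0718936019411815 -335.2
```

Run:
```python
from arm import *
z,b=map(float,open('zb').read().split())
place('lbook',z,b)
z,b=pick('lboard');open('zb','w').write(f"{z} {b}")
p,d=camera("top");cv2.imwrite("pics/top1.png",p);
print(rect("top",d,(203,299),.04,40)); print(rect("top",d,(203,299),.02,40))
p,d=camera("scene")
print(rect("scene",d,(381,168),.04,38));cv2.imwrite("pics/m1.png",np.hstack([p[100:300,250:550],cv2.imread("pics/top1.png")[200:400,80:380]]))
```

```text
down True t 9.4 tcp [393.6 259.4  92. ] open 52.6 F [-0.6  0.8  3.9] gf 42.7
dz mm 0.1
free t 10.7 tcp [393.1 258.8 268.9] open 68.0 F [-0.3 -0.3 -0.4] gf 0.0
lboard plan 0.47 -5 -335
touch True t 13.8 tcp [459.1  -1.6  60.9] open 82.1 F [-1.4 -0.6  7.5] gf 4.0
nose model err mm 0.2
gripped t 14.5 tcp [458.9  -1.5  69.3] open 65.0 F [-1.2 -0.2  5.7] gf 43.5
lifted t 15.6 tcp [458.3  -1.7 269. ] open 64.9 F [ 0.3 -0.1 -0.2] gf 44.4
{'c': array([394.2, 258.6]), 'mean': array([393.9, 258.2]), 'yaw': 24.9, 'pca': np.float64(24.5), 'size': array([86. , 54.6]), 'sz': array([85.7, 54.9]), 'z': np.float64(40.5), 'n': 811}
{'c': array([393.7, 259.7]), 'mean': array([392.9, 256.8]), 'yaw': 24.6, 'pca': np.float64(24.5), 'size': array([130.9,  91.7]), 'sz': array([153.2, 109.1]), 'z': np.float64(20.5), 'n': 1192}
{'c': array([392. , 259.6]), 'mean': array([392.9, 258.8]), 'yaw': 26.2, 'pca': np.float64(25.2), 'size': array([87.2, 59.8]), 'sz': array([86.8, 56.9]), 'z': np.float64(40.6), 'n': 654}
```

View pics/m1.png

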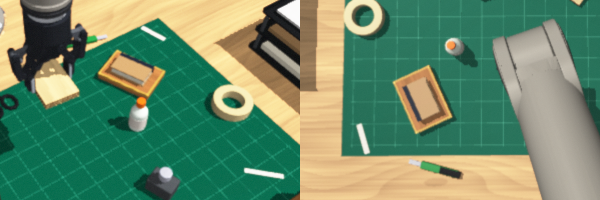

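The large notebook lies centred and square on the base (top crop about (420,98), within 1 mm), and the large board is in the gripper.

Run:
```python
from arm import *
z,b=map(float,open('zb').read().split())
place('lboard',z,b)
z,b=pick('sbook');open('zb','w').write(f"{z} {b}")
p,d=camera("top")
print(rect("top",d,(203,299),.055,40))
p2,d2=camera("scene")
print(rect("scene",d2,(381,165),.055,38));cv2.imwrite("pics/m2.png",np.hstack([p2[100:400,150:500],p[200:500,80:380][:280].repeat(1,0) if 0 else cv2.copyMakeBorder(p[200:400,80:380],0,100,0,0,0)]))
```

```text
down True t 18.6 tcp [393.6 259.4 109.3] open 65.0 F [-0.8  0.2  6.2] gf 45.1
dz mm 0.2
free t 19.9 tcp [393.1 258.8 269. ] open 79.9 F [ 0.2  0.4 -0.6] gf 0.0
sbook plan 0.82 -27 -335
touch True t 24.2 tcp [ 584.3 -344.9   68.6] open 56.1 F [-1.6 -0.1  6.2] gf 3.0
nose model err mm 0.3
gripped t 24.8 tcp [ 584.4 -344.7   74.3] open 38.7 F [0.7 1.3 0.5] gf 40.4
lifted t 25.9 tcp [ 583.5 -344.8  268.5] open 38.3 F [-0.4  0.1 -0.3] gf 40.2
{'c': array([394.2, 258.5]), 'mean': array([394.1, 258.3]), 'yaw': 24.9, 'pca': np.float64(24.6), 'size': array([104.2,  67.1]), 'sz': array([104.4,  67.1]), 'z': np.float64(55.4), 'n': 1272}
{'c': array([393. , 259.1]), 'mean': array([394.6, 258.3]), 'yaw': 23.3, 'pca': np.float64(24.1), 'size': array([105.6,  70.2]), 'sz': array([104.9,  69. ]), 'z': np.float64(55.4), 'n': 981}
```

View pics/m2.png

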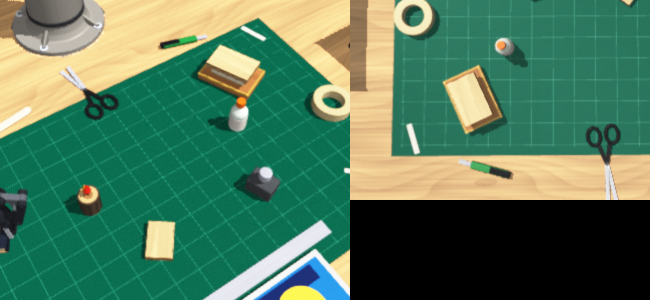

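The large board is centred on the notebook (top crop (473,100)) within a millimetre. I'll continue with the small notebook and the small board.

Run:
```python
from arm import *
z,b=map(float,open('zb').read().split())
place('sbook',z,b)
z,b=pick('sboard');open('zb','w').write(f"{z} {b}")
p,d=camera("top")
print(rect("top",d,(203,297),.071,40)); print(rect("top",d,(203,297),.055,40))
p2,d2=camera("scene")
print(rect("scene",d2,(381,160),.071,38));cv2.imwrite("pics/m3.png",np.hstack([p2[50:350,200:500],p[180:480,80:380]]))
```

```text
down True t 29.9 tcp [393.6 259.4 129.2] open 38.8 F [ 0.1 -1.3  7. ] gf 40.7
dz mm -0.1
free t 31.1 tcp [393.2 258.7 269. ] open 53.8 F [-0.1  0.3 -0.2] gf 0.0
sboard plan 0.43 -36 -335
touch True t 34.8 tcp [ 653.6 -105.    66.2] open 66.1 F [-1.  -1.1  6.6] gf 3.2
nose model err mm 0.3
gripped t 35.3 tcp [ 653.6 -105.    72.8] open 48.8 F [-0.7 -0.2  3. ] gf 42.0
lifted t 36.5 tcp [ 652.8 -105.2  268.5] open 49.4 F [ 0.2 -0.5 -1.1] gf 41.7
{'c': array([394.8, 259.1]), 'mean': array([394.9, 259.2]), 'yaw': 24.7, 'pca': np.float64(25.8), 'size': array([59.9, 41.7]), 'sz': array([60.4, 40.6]), 'z': np.float64(71.4), 'n': 463}
{'c': array([394.1, 258.6]), 'mean': array([394.2, 255.5]), 'yaw': 24.6, 'pca': np.float64(24.9), 'size': array([104.2,  67.5]), 'sz': array([122.8,  76.7]), 'z': np.float64(55.3), 'n': 793}
{'c': array([392.6, 260.2]), 'mean': array([393.5, 259.8]), 'yaw': 23.6, 'pca': np.float64(24.6), 'size': array([60.7, 45.1]), 'sz': array([61.2, 42.9]), 'z': np.float64(71.6), 'n': 360}
```

View pics/m3.png

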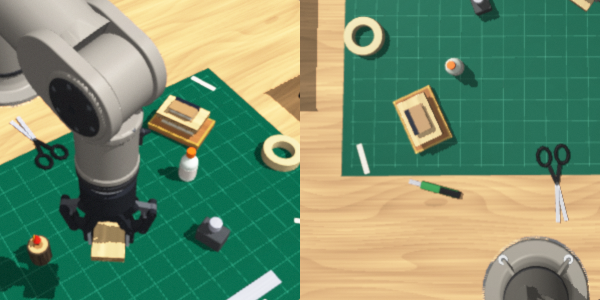

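The small notebook is centred too (top crop (420,121)), and the small board is held. Next I place the board and pick up the weight.

Run:
```python
from arm import *
z,b=map(float,open('zb').read().split())
place('sboard',z,b)
z,b=pick('weight',70);open('zb','w').write(f"{z} {b}")
p,d=camera("top")
print(rect("top",d,(203,296),.086,40))
p2,d2=camera("scene");cv2.imwrite("pics/m4.png",np.hstack([p2[50:350,200:500],p[180:480,80:380]]))
```

```text
down True t 39.8 tcp [393.6 259.4 143.7] open 48.9 F [-1.1 -1.6  6.3] gf 42.5
dz mm -0.1
free t 40.9 tcp [393.2 258.6 268.9] open 63.8 F [-0.3 -0.1  0.5] gf 0.0
weight plan 0.48 -340 -335
touch True t 44.0 tcp [666.7 127.1  68.6] open 56.1 F [-0.8 -0.6  5.1] gf 2.9
nose model err mm 0.2
gripped t 44.6 tcp [666.6 127.5  74.4] open 39.1 F [-0.1  0.9  1.8] gf 72.2
lifted t 45.7 tcp [666.  126.6 268.2] open 38.9 F [-0.6  0.2 -6.9] gf 71.1
{'c': array([395.2, 258.7]), 'mean': array([394.7, 258.4]), 'yaw': 24.8, 'pca': np.float64(24.2), 'size': array([72.3, 50.5]), 'sz': array([72. , 50.8]), 'z': np.float64(86.4), 'n': 721}
```

View pics/m4.png

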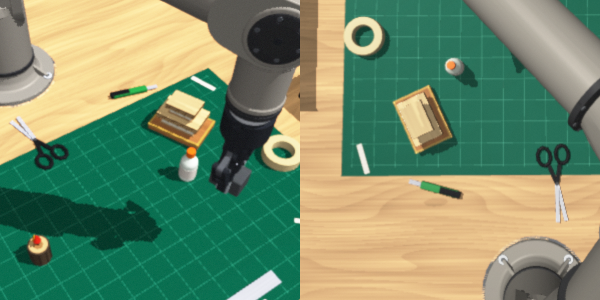

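The small board is centred on the pile and the weight is held level. Now I place the weight.

Run:
```python
from arm import *
z,b=map(float,open('zb').read().split())
place('weight',z,b)
env.reach([.60,-.1,.3],q(b)); st('away')
p,d=camera("top")
print(rect("top",d,(203,294),.122,40)); print(rect("top",d,(203,294),.15,30,.006)); print(rect("top",d,(203,296),.086,40))
p2,d2=camera("scene");cv2.imwrite("pics/m5.png",np.hstack([cv2.resize(p2[80:230,300:450],None,fx=2.6,fy=2.6),cv2.resize(p[220:370,130:280],None,fx=2.6,fy=2.6)]))
```

```text
down True t 48.5 tcp [393.6 259.4 160.2] open 39.0 F [-0.1 -0.5  6. ] gf 72.5
dz mm -0.1
free t 49.5 tcp [393.3 258.7 269.1] open 53.9 F [-0.  -1.1 -0.6] gf 0.0
away t 51.0 tcp [599.7 -97.9 300.1] open 54.4 F [-0.   1.5  0.2] gf 0.0
{'c': array([395.4, 258.5]), 'mean': array([395.2, 256.1]), 'yaw': 24.3, 'pca': np.float64(23.3), 'size': array([55.5, 40.6]), 'sz': array([63.2, 41.9]), 'z': np.float64(122.1), 'n': 344}
{'c': array([395.8, 258.7]), 'mean': array([395.7, 258.3]), 'yaw': 89.9, 'pca': np.float64(88.7), 'size': array([25.2, 22.5]), 'sz': array([23.3, 21.7]), 'z': np.float64(150.2), 'n': 126}
{'c': array([395.3, 258.4]), 'mean': array([389. , 243.6]), 'yaw': 24.6, 'pca': np.float64(0.6), 'size': array([72.4, 50.2]), 'sz': array([89. , 41.1]), 'z': np.float64(86.6), 'n': 191}
```

View pics/m5.png

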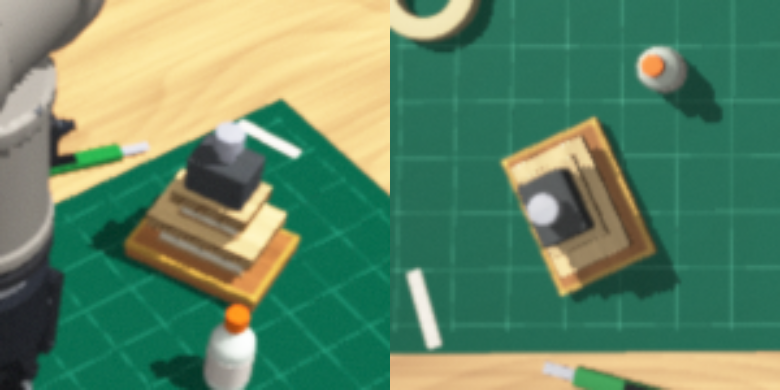

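The pile stands square and centred. The knob is up, at about (543,210) in the right-hand picture and 150 mm high, and the bystanders haven't moved.

```bash
python3 -c "
from cell import job
print(job.job_done())"
```

```text
the job is handed in; nothing more can be done
None
```

The pile is on the press base in the order you asked, each piece within about 2 mm of centre and square by the camera, with the weight on top knob up; I handed it in at about 51 s, and no verdict came back.

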